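Zero the closure tester and make up the sample tray

ROBOT

A 7-joint arm with a two-finger parallel gripper is mounted at the origin on the work surface. World frame = base frame: x ahead of the robot, y to its left, z up, the work surface at z = 0. Lengths are in m, angles in rad, forces in N, time in s.
With the tool pointing down it reaches from about 0.35 to 0.9 m from the base axis. Payload 8.1 kg.
Tool frame: the origin (TCP) lies at the very end of the fingers, on their centre line; the grasp point (between the pads) lies 19 mm behind it; z points along the fingers, y is the line along which they close (so a half turn about z gives the same grasp; the last joint's range is limited). The gripper opens to 92 mm and grips with 3 to 60 N. Pads are 19 mm wide; open, the fingers measure 130 mm over their backs; the gripper's body (75 mm by 190 mm) begins 47 mm behind the grasp point.
Start: joints at [1.084, 0.434, 0.025, 1.573, -0.012, 1.134, -0.075], TCP at [0.234, -0.58, 0.227] pointing down, gripper open.
Joint ranges: [-2.62, 2.62], [-0.44, 2.09], [-1.27, 1.32], [0.08, 2.57], [-1.32, 4.46], [0.12, 2], [-2.74, 2.74]. Speed limits (rad/s): [2.22, 2.22, 3.01, 3.01, 3.14, 3.14, 3.14].

INTERFACE

Orientations are given as a rotation vector (axis times angle).
In Python, from cell import observe, get_image, sign_off, find_in, trace, place_of gives the robot as it stands. The module is installed in compiled form; this text tells all that it offers.
- The arm moves only by the shell command python3 -m handwheel 'ROWS' [OPENING] [FORCE]. ROWS is JSON, a list of rows, each a list of 6 numbers: the shift along the tool's x, y, z each as a share of 0.02 m, from -1 to 1, then the turn, a rotation vector about the tool's x, y, z each as a share of 4 degrees, from -1 to 1. A call has 1 to 8 rows; each row shifts and turns the commanded pose from where the row before left it, along the tool's axes as they then stand; what a row does not reach is not made up. A row lasts 1/12 s, in which the tool goes at most 41.7 mm and 7.16 degrees, less where a joint would pass 70% of its speed; a pose out of reach is approached as far as the arm can. A call with a number of a shift or a turn outside -1 to 1 is refused whole. A call with a gripper value outside its range is refused whole. OPENING is the opening, from 0 (shut) to 1 (fully open), set as the call begins (- or left out, the last holds). The fingers move at their own pace and stop on an object; FORCE is the grip in N (left out, the last holds). Time passes only in rows, so rows that do not move let the fingers close. It gives the time, the measured TCP pose, the force, the opening and the grip force at its end, in the units of the state.
- observe(): the state, without advancing time (a new reading comes with each control period).
- get_image(name): name is "side" or "top"; returns a dict with "image" (420x560x3 uint8, red, green, blue), "fx", "fy", "cx", "cy" (pixels), "k1" (the pictures are not rectified: a ray, as slopes to the right and down, at radius r is drawn at 1 + k1 r^2 times it, then the intrinsics apply), "position" and "orientation" of the camera in the world. Camera axes: x right, y down, z forward; pixel columns grow to the right and rows downward; lengths in m; the calibration is good to about 2 mm. A picture is of the moment at which its call begins. There is no depth.
- sign_off(): hands the job in; it is judged then, once.
Trained networks look in the newest picture that a camera, given by its name, has taken for a name from the list of things; names that differ only in an ending like _2 or _b are one class to them, and where a whole thing is asked for, a point or a joint stands for the part that bears it (a point fixed in the world has none). Each returns a list of dicts, best first, with "score" (0 to 1); they miss things now and then, are a little off and sometimes report something else, mostly with a low value. They report only what shows in the picture. A call takes as long as a camera call.
- find_in(label, camera): "rect" ([centre column, centre row, width, height] as shares, 0 to 1, of the picture: columns of its width, rows of its height, round what is visible of it).
- trace(label, camera): "region" (420x560 bool, what is visible of it) and "rect" ([centre column, centre row, width, height] as shares, 0 to 1, of the picture: columns of its width, rows of its height, round what is visible of it).
- place_of(label, camera): "point" ([column, row] as shares, 0 to 1, of the picture: columns of its width, rows of its height: a listed point, or the origin of a listed thing).
The state is a dict: "clock": time; "joints": joint angles; "dq": joint speeds; "joint_efforts": joint torques, N m; "position": TCP position; "ee_rot": TCP orientation; "force": force on the tool from outside, world axes, zero at the start; "ft_torque": the same for the moment, N m; "width": opening from 0.0 (shut) to 1.0 (fully open); "gripper_force": force on a finger pad.
Only numpy, scipy, OpenCV 4.12 (cv2) and the standard library are available. Lean on these libraries where they do the work, as an engineer would, in place of code of your own. Each camera call takes 0.05 s, during which the arm holds its last target. There are 200 camera calls.

TASK

Get the bench ready for the next closure check: first turn the torque tester's reset knob back anticlockwise until it is firmly against its zero stop and stays there. Then make up the steel sample tray to exactly three lidded jars, each set down (not dropped) standing flat inside it, and leave the spare jar standing on the table. Leave the lotion bottle and the beaker standing where they are.

Things in the scene. Friction and masses are not known exactly. Their poses are not given: they have to be found in the camera images.
- tester: torque tester, fixed white wedge 220 mm deep (x), 180 wide (y); origin: centre of its underside, front faces its -x. Front face slopes at 20 degrees, rising from 40 mm high at x = -110 mm to 88 mm at x = +22; behind it a flat top with a round jar clamp (centre x = +64, rubber pegs up to 122 mm high). Dial and reset knob centred on the slope at x = -44, z = 64 mm
- reset_knob: black knob: hub 60 mm diameter to 14 mm above the sloping face, on it a grip bar 70 mm long (x), 16 wide (y), 14 to 50 mm above the face. Origin on the axis, in the face; z = axis, out of the face; x along the bar to the pointer. Stiff (0.2 N m), stays where left; travel 4.7 rad clockwise (seen from outside) from the hard zero stop; starts 1.7 to 2.6 rad clockwise of it: two or more grasps
- pointer_tip (a point): tip of the knob's steel pointer, 45 mm from the axis, 8 mm above the face of the dial, in line with the bar
- zero_mark (a point): where the pointer tip is when the knob is against the zero stop: over the first (broadest) tick of the dial, lower left as seen from the robot; 45 mm from the axis, 8 mm above the face. The point's z is normal to the face, x points up the slope
- tray: fixed low steel tray 104 mm (x) by 334 mm (y) outside, walls 4 mm thick and 12 mm high, inner floor 4 mm above the table; origin at the centre of its underside. Takes three jars in a row along y
- jar_a: white lidded balm jar, upright cylinder 62 mm diameter, 46 mm high, about 0.11 kg; origin at the centre of its underside, z up. Starts in the tray
- jar_b: white lidded balm jar, upright cylinder 62 mm diameter, 46 mm high, about 0.11 kg; origin at the centre of its underside, z up. Starts on the table beyond the tray
- jar_c: white lidded balm jar, upright cylinder 62 mm diameter, 46 mm high, about 0.11 kg; origin at the centre of its underside, z up. Starts on the table beyond the tray
- jar_d: white lidded balm jar, upright cylinder 62 mm diameter, 46 mm high, about 0.11 kg; origin at the centre of its underside, z up. Starts on the table beyond the tray
- lotion: bystander: white round bottle 56 mm diameter, 150 mm high, standing in the row with the jars; origin at the centre of its underside
- beaker: bystander: clear glass cup 72 mm diameter, 75 mm high, standing between tester, tray and robot; origin at the centre of its underside

How it is judged:
By the outcome, as a careful person would: the job done as asked, in the order asked, and still so for the second after the job is handed in, with the robot touching nothing.
It also fails if it takes over 72 s, if anything falls off the work surface, if the arm or the gripper's body presses on something with over 40 N, if the wrist force passes 120 N, or if a joint passes its speed limit or range.

## Working session

There is one attempt and no reset: what is moved stays moved. The work goes in short steps, Python scripts to look and compute and a shell command to move; the robot and the scene stay as the last step left them, time stands still between calls to the robot, and variables do not carry over. Pictures are saved under pics/ and viewed, at most 10 in all, crops included, and the job is handed in when it is done.

```bash
mkdir -p pics
cat > h.py <<'E'
import numpy as np, cv2
from cell import *
from scipy.spatial.transform import Rotation as R
def cam(n):
    d=get_image(n); return d
def Rm(o):
    o=np.array(o,float)
    if o.shape==(3,3): return o
    return R.from_rotvec(o).as_matrix() if o.size==3 else R.from_quat(o).as_matrix()
def ray(d,u,v):
    p=np.array([(u-d['cx'])/d['fx'],(v-d['cy'])/d['fy']]); q=p.copy()
    for _ in range(20): q=p/(1+d['k1']*(q@q))
    r=Rm(d['orientation'])@np.array([q[0],q[1],1]); return np.array(d['position']),r/np.linalg.norm(r)
def onz(d,u,v,z):
    o,r=ray(d,u,v); return o+r*(z-o[2])/r[2]
def proj(d,P):
    c=Rm(d['orientation']).T@(np.array(P)-d['position']); q=c[:2]/c[2]; q=q*(1+d['k1']*(q@q))
    return np.array([d['fx']*q[0]+d['cx'],d['fy']*q[1]+d['cy']])
def tri(rs):
    A=0;b=0
    for o,r in rs:
        M=np.eye(3)-np.outer(r,r); A=A+M; b=b+M@o
    return np.linalg.solve(A,b)
E
python3 - <<'E'
from h import *
np.set_printoptions(precision=4,suppress=True)
D={}
for n in('side','top'):
    d=cam(n);D[n]=d;cv2.imwrite(f'pics/{n}0.png',d['image'][:,:,::-1]);print(n,d['position'],d['orientation'],d['fx'],d['cx'],d['k1'])
    for l in('tester','reset_knob','pointer_tip','zero_mark','tray','jar_a','lotion','beaker'):
        for k in place_of(l,n)[:5]:
            u,v=k['point'][0]*560,k['point'][1]*420
            print(n,l,round(k['score'],2),np.array([u,v]),onz(d,u,v,0)[:2])
print(observe())
E
```

```text
side [0.2708 0.7351 0.9987] [-0.524   2.8205 -0.9827] 490.2625962979744 280.6774127359234 -0.03531230881796617
side reset_knob 0.71 [203.504 297.192] [0.6202 0.2848]
side pointer_tip 0.78 [187.208 296.31 ] [0.6561 0.2964]
side pointer_tip 0.28 [319.592 187.404] [ 0.4763 -0.1307]
side zero_mark 0.91 [228.48  301.182] [0.5627 0.2734]
side zero_mark 0.19 [193.704 320.082] [0.615  0.3442]
side tray 0.86 [322.28  183.918] [ 0.4733 -0.1455]
side tray 0.48 [326.2   181.398] [ 0.4661 -0.1583]
side jar_a 0.73 [329.504 177.618] [ 0.4619 -0.175 ]
side jar_a 0.72 [255.976 191.394] [ 0.6316 -0.0546]
side jar_a 0.7 [288.792 141.708] [ 0.6162 -0.2683]
side lotion 0.6 [269.304 159.516] [ 0.6425 -0.1792]
side beaker 0.96 [313.712 275.52 ] [0.4032 0.1387]
top [0.4329 0.0074 0.9701] [-2.1673  2.1691 -0.1069] 387.61735753574436 280.6501251701378 -0.048991353414270675
top tester 0.7 [151.592 174.804] [0.6241 0.3399]
top tester 0.61 [351.4   233.688] [ 0.4735 -0.1672]
top tester 0.35 [136.584 172.788] [0.6295 0.379 ]
top reset_knob 0.84 [153.104 181.692] [0.6062 0.3353]
top reset_knob 0.41 [392.392 176.19
[... 396 characters left out ...]
1 [265.104 173.418] [0.6268 0.0494]
top jar_a 0.31 [235.088 264.096] [0.3982 0.1233]
top lotion 0.69 [350.504 169.512] [ 0.6368 -0.1681]
top beaker 0.74 [231.224 263.214] [0.4004 0.1329]
{'clock': 0.9, 'joints': array([ 1.0844,  0.4345,  0.025 ,  1.5732, -0.0116,  1.134 , -0.0751]), 'dq': array([-0.0003,  0.0004,  0.0006,  0.0002, -0.0008,  0.0003,  0.0008]), 'joint_efforts': array([  0.    , -66.765 ,   0.9831, -31.4804,  -0.061 ,   0.0326,
         0.    ]), 'position': array([ 0.234 , -0.5795,  0.2268]), 'ee_rot': array([3.0839, 0.599 , 0.    ]), 'force': array([-0.6759, -0.0576, -0.4538]), 'ft_torque': array([ 0.0231, -0.0054,  0.0085]), 'gripper_force': 0.0, 'width': 0.9993649353637163}
```

View pics/side0.png

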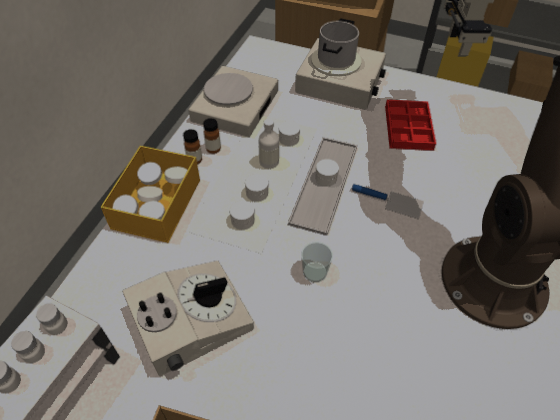

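View pics/top0.png

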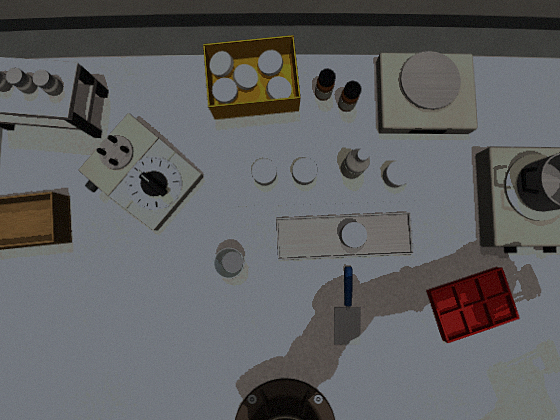

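The side view shows the tester at about (190,310), the beaker at (316,262), the tray at (325,185) with one jar at (328,172), and the jars and lotion at (242,213), (257,186), (269,150) and (289,133). The top view has the knob at (153,182) and the jars at (264,171), (304,171) and (395,174), with the lotion at (352,163).

```bash
cat > m1.py <<'E'
from h import *
from scipy.optimize import minimize, least_squares
np.set_printoptions(precision=4,suppress=True)
D={n:cam(n) for n in('side','top')}
def hullpts(x,y,p):
    P=[]
    for yy in(-.09,.09):
        for a,z in((-.11,0),(-.11,.04),(.022,.088),(.11,.088),(.11,0)): P.append([x+np.cos(p)*a-np.sin(p)*yy,y+np.sin(p)*a+np.cos(p)*yy,z])
    return P
def mask(d,pts):
    m=np.zeros((420,560),np.uint8); h=cv2.convexHull(np.array([proj(d,P) for P in pts],np.float32)); cv2.fillConvexPoly(m,np.round(h*16).astype(np.int32),1,shift=4); return m>0
def cyl(x,y,r,h,z0=0): return [[x+r*np.cos(t),y+r*np.sin(t),z] for t in np.linspace(0,6.283,40) for z in(z0,z0+h)]
def fit(T,f,x0,st):
    def c(q):
        s=0
        for n,t in T.items():
            m=mask(D[n],f(*q)); s+=1-(m&t).sum()/(m|t).sum()
        return s
    S=[np.array(x0)]+[np.array(x0)+np.eye(len(x0))[i]*st[i] for i in range(len(x0))]
    r=minimize(c,x0,method='Nelder-Mead',options=dict(initial_simplex=S,xatol=1e-4,fatol=1e-4)); return r.x,r.fun
if __name__=='__main__':
    T={}
    for n in D:
        t=trace('tester',n); 
        for k in t[:3]: print(n,'tester',round(k['score'],2),k['rect'],k['region'].sum())
        exp=[proj(D[n],p) for p in [[.645,.36,.05]]][0]
        g=[k for k in t if k['region'][int(exp[1])-15:int(exp[1])+15,int(exp[0])-15:int(exp[0])+15].any()]
        if g:T[n]=g[0]['region']
    if T:
        q,c=fit(T,hullpts,[.64,.36,.88],[.02,.02,.15]); print('tester',list(T),q,c)
        for n in D:
            print(n,{l:[(round(k['score'],2),np.round(np.array(k['point'])*[560,420],1)) for k in place_of(l,n)[:2]] for l in('pointer_tip','zero_mark','reset_knob')})
    for l,r,h in(('jar_a',.031,.046),('lotion',.028,.15),('beaker',.036,.075)):
        tt={n:trace(l,n) for n in D}
        for k in tt['top']:
            if k['score']<.3: continue
            v,u=np.nonzero(k['region']); g=onz(D['top'],u.mean(),v.mean(),h*.7); e=proj(D['side'],g[:3])
            s=sorted(tt['side'],key=lambda a:np.hypot(a['rect'][0]*560-e[0],a['rect'][1]*420-e[1]))
            TT={'top':k['region']}
            if s and np.hypot(s[0]['rect'][0]*560-e[0],s[0]['rect'][1]*420-e[1])<25: TT['side']=s[0]['region']
            # free z from 2 views
            q,c=fit(TT,lambda x,y,z:cyl(x,y,r,h,z),[g[0],g[1],.0],[.01,.01,.01]) 
            print(l,round(k['score'],2),list(TT),q,'iouloss',round(c,3))
    for n in D:
        t=trace('tray',n)
        for k in t[:2]:
            c=cv2.approxPolyDP(cv2.convexHull(np.argwhere(k['region'])[:,::-1].astype(np.int32)),8,True)[:,0]
            b=cv2.minAreaRect(np.array([onz(D[n],u,v,.012)[:2] for u,v in np.argwhere(k['region'])[:,::-1]],np.float32))
            print('tray',n,round(k['score'],2),b)
    cs=[cv2.resize(D[n]['image'][b:b+130,a:a+130,::-1],None,fx=3,fy=3,interpolation=2) for n,a,b in(('side',120,250),('top',80,110))]
    cv2.imwrite('pics/crop1.png',np.hstack(cs)); print(observe()['clock'])
E
python3 m1.py
```

```text
side tester 0.63 [0.3389, 0.7598, 0.2364, 0.2771] 9295
top tester 0.86 [0.253, 0.4117, 0.2143, 0.2757] 7441
top tester 0.56 [0.472, 0.415, 0.0511, 0.0605] 548
tester ['side', 'top'] [0.6203 0.3446 0.8895] 0.11141054341200984
side {'pointer_tip': [(0.85, array([187.7, 296.3]))], 'zero_mark': [(0.62, array([228.1, 300.9])), (0.48, array([314.5, 275.2]))], 'reset_knob': [(0.8, array([203.9, 297. ])), (0.41, array([255.5, 192.6]))]}
top {'pointer_tip': [(0.72, array([138.3, 174.2]))], 'zero_mark': [(0.58, array([157.9, 199.4]))], 'reset_knob': []}
jar_a 0.9 ['top', 'side'] [0.6253 0.0513 0.0004] iouloss 0.262
jar_a 0.81 ['top', 'side'] [ 0.4704 -0.1661  0.0016] iouloss 0.124
jar_a 0.8 ['top', 'side'] [ 0.6221 -0.2783 -0.0004] iouloss 0.223
lotion 0.61 ['top'] [ 0.6329 -0.1611 -0.003 ] iouloss 0.212
beaker 0.73 ['top', 'side'] [0.4046 0.1283 0.0043] iouloss 0.323
tray side 0.65 ((0.4682416021823883, -0.14396566152572632), (0.10541895776987076, 0.34376171231269836), 2.6196155548095703)
tray top 0.84 ((0.4695959985256195, -0.14682859182357788), (0.10706879198551178, 0.3332424759864807), 2.6943821907043457)
1.8
```

View pics/crop1.png

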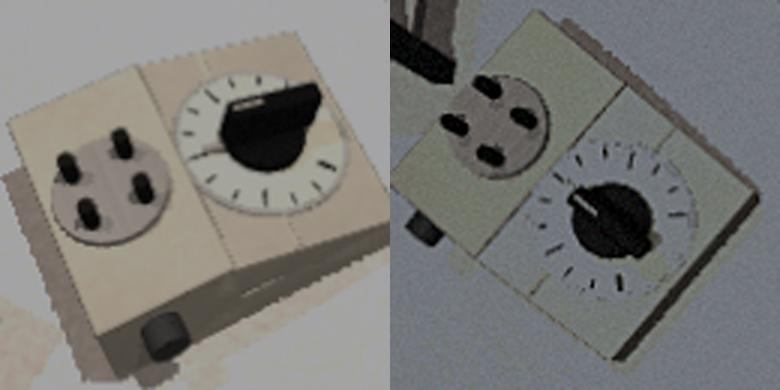

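The crop shows the pointer near (188,299) in the side view and (140,174) in the top view. The broad zero tick is at (229,305) in the side view, so the pointer has about 130° to go anticlockwise.

```bash
cat > k.py <<'E'
from h import *
from scipy.optimize import least_squares
np.set_printoptions(precision=4,suppress=True)
def face(x,y,p):
    F=R.from_euler('ZY',[p,-np.radians(20)]).as_matrix()
    O=np.array([x,y,0])+R.from_euler('z',p).apply([-.044,0,.064]); return O,F
def tip(O,F,t): return O+F@np.array([.045*np.cos(t),.045*np.sin(t),.008])
E
python3 - <<'E'
from k import *
D={n:cam(n) for n in('side','top')}
obs=[]
for n in D:
    for l in('pointer_tip','zero_mark','reset_knob'):
        for k in place_of(l,n)[:3]:
            px=np.array(k['point'])*[560,420]
            e=proj(D[n],[.593,.31,.07])
            if np.hypot(*(px-e))<35: obs.append((n,l,px)); print(n,l,px,k['score'])
def res(q,full=False):
    O,F=face(*q[:3]); r=[]
    for n,l,px in obs:
        P=O if l=='reset_knob' else tip(O,F,q[3] if l=='pointer_tip' else q[4])
        r+=list(proj(D[n],P)-px)
    return np.array(r+list((q[:3]-[.6203,.3446,.8895])/[.003,.003,.02]))
s=least_squares(res,[.62,.345,.89,.1,2.4],loss='soft_l1'); q=s.x
print(q,np.degrees(q[2:]),res(q)); O,F=face(*q[:3]); print('O',O,'n',F[:,2]); print('cw from stop',q[4]-q[3])
np.save('q.npy',q)
# desired tool: z=-n, x along bar
t=q[3]
for tt in(t,t+np.pi):
    x=F@[np.cos(tt),np.sin(tt),0]; z=-F[:,2]; T=np.column_stack([x,np.cross(z,x),z]); 
    o=observe(); C=R.from_rotvec(o['ee_rot'])
    print('x dir',x,'rel rotvec(tool) deg',np.degrees((C.inv()*R.from_matrix(T)).as_rotvec()),'shift tool to O+n*.15',C.inv().apply(O+.15*F[:,2]-o['position'])*1000)
E
```

```text
side pointer_tip [188.72  298.704] 0.88
side zero_mark [226.296 301.686] 0.9
side reset_knob [208.32  297.906] 0.78
top pointer_tip [136.92 174.51] 0.88
top pointer_tip [156.072 182.994] 0.51
top zero_mark [155.512 198.912] 0.94
top reset_knob [155.792 182.784] 0.59
[0.62   0.3417 0.893  0.1865 2.2586] [ 51.167   10.6833 129.4082] [  1.8983   2.9137   0.4452   0.8383  -1.251   -2.2952   0.8627  -1.0051
 -18.2893  -9.4891   0.3302   2.8876  -0.1334  -0.112   -0.0964  -0.9511
   0.1766]
O [0.5924 0.3075 0.064 ] n [-0.2145 -0.2664  0.9397]
cw from stop 2.072140195756443
x dir [0.4346 0.8356 0.3361] rel rotvec(tool) deg [  3.2816  20.1383 -39.4525] shift tool to O+n*.15 [ 619.6002 -663.3263   21.7896]
x dir [-0.4346 -0.8356 -0.3361] rel rotvec(tool) deg [ 25.6099  -4.1732 138.3537] shift tool to O+n*.15 [ 619.6002 -663.3263   21.7896]
```

```bash
R8='' ; python3 -m handwheel '[[0.93,-1,0,0,0,0],[0.93,-1,0,0,0,0],[0.93,-1,0,0,0,0],[0.93,-1,0,0,0,0],[0.93,-1,0,0,0,0],[0.93,-1,0,0,0,0],[0.93,-1,0,0,0,0],[0.93,-1,0,0,0,0]]' 0.5 20
python3 -m handwheel '[[0.93,-1,0,0,0,0],[0.93,-1,0,0,0,0],[0.93,-1,0,0,0,0],[0.93,-1,0,0,0,0],[0.93,-1,0,0,0,0],[0.93,-1,0,0,0,0],[0.93,-1,0,0,0,0],[0.93,-1,0,0,0,0]]'
python3 -m handwheel '[[0.93,-1,0,0,0,0],[0.93,-1,0,0,0,0],[0.93,-1,0,0,0,0],[0.93,-1,0,0,0,0],[0.93,-1,0,0,0,0],[0.93,-1,0,0,0,0],[0.93,-1,0,0,0,0],[0.93,-1,0,0,0,0]]'
python3 -m handwheel '[[0.93,-1,0,0,0,0],[0.93,-1,0,0,0,0],[0.93,-1,0,0,0,0],[0.93,-1,0,0,0,0],[0.93,-1,0,0,0,0],[0.93,-1,0,0,0,0],[0.93,-1,0,0,0,0],[0.93,-1,0,0,0,0]]'
python3 -m handwheel '[[0,0,0,0.08,0.5,-0.98],[0,0,0,0.08,0.5,-0.98],[0,0,0,0.08,0.5,-0.98],[0,0,0,0.08,0.5,-0.98],[0,0,0,0.08,0.5,-0.98],[0,0,0,0.08,0.5,-0.98],[0,0,0,0.08,0.5,-0.98],[0,0,0,0.08,0.5,-0.98]]'
cat > rel.py <<'E'
from k import *
import sys
# usage: rel.py height_above_face bar_angle_deg(optional)
q=np.load('q.npy'); O,F=face(*q[:3]); h=float(sys.argv[1]); t=np.radians(float(sys.argv[2])) if len(sys.argv)>2 else q[3]
x=F@[np.cos(t),np.sin(t),0]; z=-F[:,2]; T=np.column_stack([x,np.cross(z,x),z])
o=observe(); C=R.from_rotvec(o['ee_rot'])
print('clock',o['clock'],'pos',o['position'],'q',o['joints'],'w',o['width'],o['gripper_force'])
print('turn deg',np.degrees((C.inv()*R.from_matrix(T)).as_rotvec()),'shift after turn mm',T.T@(O+h*F[:,2]-o['position'])*1000)
print('in face frame: pos',F.T@(o['position']-O)*1000,'bar ang',np.degrees(np.arctan2(*(F.T@C.as_matrix()[:,0])[[1,0]])),'F',o['force'],'tau about axis',o['ft_torque'],'f face',F.T@o['force'])
E
python3 rel.py .1
```

```text
clock: 2.87
position: [0.3124, -0.3743, 0.2269]
ee_rot: [3.084, 0.599, 0.0]
force: [0.9, 0.2, 0.2]
width: 0.51
gripper_force: 0.0
clock: 3.53
position: [0.3905, -0.1702, 0.227]
ee_rot: [3.083, 0.599, 0.001]
force: [0.8, -0.5, 0.8]
width: 0.501
gripper_force: 0.0
clock: 4.2
position: [0.4686, 0.0339, 0.2269]
ee_rot: [3.084, 0.599, 0.001]
force: [0.5, 0.0, -0.1]
width: 0.496
gripper_force: 0.0
clock: 4.87
position: [0.5468, 0.2379, 0.2267]
ee_rot: [3.084, 0.598, 0.0]
force: [0.5, -0.3, 1.1]
width: 0.501
gripper_force: 0.0
clock: 5.53
position: [0.5463, 0.2368, 0.227]
ee_rot: [-2.693, -1.365, -0.402]
force: [0.5, -0.3, 0.0]
width: 0.504
gripper_force: 0.0
clock 5.5333 pos [0.5463 0.2368 0.227 ] q [ 0.0714  0.323  -0.6387  1.8454  0.156   0.7679 -1.2465] w 0.5035380771393133 0.0
turn deg [ 0.7426  4.0553 -7.8713] shift after turn mm [24.3362 -3.9541 81.8626]
in face frame: pos [-23.1814  -8.397  181.8626] bar ang 2.773091381729369 F [ 0.5104 -0.3029  0.0192] tau about axis [-0.2381  0.1578  0.037 ] f face [ 0.0856 -0.5875 -0.0108]
```

```bash
python3 -m handwheel '[[0,0,0,0.18,1,0],[0,0,0,0,0,1],[0,0,0,0,0,1],[0,0,0,0,0,1],[0,0,0,0,0,1],[0,0,0,0,0,1],[0,0,0,0,0,1],[0,0,0,0,0,1]]' | tail -1
python3 -m handwheel '[[0,0,0,0,0,1],[0,0,0,0,0,1],[0,0,0,0,0,1],[0,0,0,0,0,1],[0,0,0,0,0,1],[0,0,0,0,0,1],[0,0,0,0,0,1],[0,0,0,0,0,1]]' | tail -1
python3 -m handwheel '[[0,0,0,0,0,1],[0,0,0,0,0,1],[0,0,0,0,0,1],[0,0,0,0,0,1],[0,0,0,0,0,1],[0,0,0,0,0,1],[0,0,0,0,0,1],[0,0,0,0,0,1]]' | tail -1
python3 -m handwheel '[[0,0,0,0,0,1],[0,0,0,0,0,1],[0,0,0,0,0,1],[0,0,0,0,0,1],[0,0,0,0,0,1],[0,0,0,0,0,1],[0,0,0,0,0,1],[0,0,0,0,0,1]]' | tail -1
python3 -m handwheel '[[0,0,0,0,0,1],[0,0,0,0,0,1],[0,0,0,0,0,1],[0,0,0,0,0,1],[0,0,0,0,0,1],[0,0,0,0,0,1],[0,0,0,0,0,1],[0,0,0,0,0,1]]' | tail -1
python3 -m handwheel '[[0,0,0,0,0,1],[0,0,0,0,0,1],[0,0,0,0,0,1],[0,0,0,0,0,1]]' 
python3 rel.py .1 190.7
```

```text
gripper_force: 0.0
gripper_force: 0.0
gripper_force: 0.0
gripper_force: 0.0
gripper_force: 0.0
clock: 9.2
position: [0.5615, 0.2048, 0.1651]
ee_rot: [-1.5, 2.3, 0.219]
force: [0.2, -0.3, 0.8]
width: 0.499
gripper_force: 0.0
clock 9.2 pos [0.5615 0.2048 0.1651] q [-1.149   0.6404  1.3166  2.0865 -1.2341  1.0511 -2.7415] w 0.49941184710736564 0.0
turn deg [0.7177 4.1629 4.0789] shift after turn mm [-65.2231  28.641   29.0056]
in face frame: pos [-58.7714 -40.2528 129.0056] bar ang -165.24011334970882 F [ 0.2366 -0.3236  0.8146] tau about axis [-0.2164  0.2374  0.0418] f face [ 0.1812 -0.3872  0.8009]
```

```bash
python3 -m handwheel '[[0,0,0,0,0,-1],[0,0,0,0,0,-1],[0,0,0,0,0,-1],[0,0,0,0,0,-1],[0,0,0,0,0,-1],[0,0,0,0,0,-1],[0,0,0,0,0,-1],[0,0,0,0,0,-1]]' | sed -n 2,3p
python3 -m handwheel '[[0,0,0,0,0,-1],[0,0,0,0,0,-1],[0,0,0,0,0,-1],[0,0,0,0,0,-1],[0,0,0,0,0,-1],[0,0,0,0,0,-1],[0,0,0,0,0,-1],[0,0,0,0,0,-1]]' | sed -n 2,3p
python3 rel.py .1
```

```text
position: [0.5612, 0.2051, 0.1656]
ee_rot: [-2.066, 1.778, 0.059]
position: [0.5612, 0.205, 0.1656]
ee_rot: [-2.479, 1.141, -0.102]
clock 10.5333 pos [0.5612 0.205  0.1656] q [-1.078   0.5124  1.1266  2.0825 -1.1268  0.8898 -1.714 ] w 0.5020674769096395 0.0
turn deg [  -4.5706   -1.8603 -111.4942] shift after turn mm [ 65.0008 -28.3621  29.461 ]
in face frame: pos [-58.6164 -39.9203 129.461 ] bar ang -100.79715995666334 F [-0.9758 -0.1632  0.4683] tau about axis [-0.246   0.2304  0.0055] f face [-0.5343  0.6578  0.6928]
```

```bash
python3 -m handwheel '[[0,0,-0.5,0,0,-1],[0,0,-0.5,0,0,-1],[0,0,-0.5,0,0,-1],[0,0,-0.5,0,0,-1],[0,0,0,0,0,-1],[0,0,0,0,0,-1],[0,0,0,0,0,-1],[0,0,0,0,0,-1]]' | sed -n 2,3p
python3 -m handwheel '[[0,0,0,0,0,-1],[0,0,0,0,0,-1],[0,0,0,0,0,-1],[0,0,0,0,0,-1],[0,0,0,0,0,-1],[0,0,0,0,0,-1],[0,0,0,0,0,-1],[0,0,0,0,0,-1]]' | sed -n 2,3p
python3 -m handwheel '[[0,0,0,0,0,-1],[0,0,0,0,0,-1],[0,0,0,0,0,-1],[0,0,0,0,0,-1],[0,0,0,0,0,-1],[0,0,0,0,0,-1],[0,0,0,0,0,-1],[0,0,0,0,0,-1]]' | sed -n 2,3p
python3 rel.py .1
```

```text
position: [0.5519, 0.1918, 0.2023]
ee_rot: [-2.723, 0.417, -0.257]
position: [0.552, 0.1916, 0.2022]
ee_rot: [-2.782, -0.356, -0.399]
position: [0.5519, 0.1917, 0.2022]
ee_rot: [-2.642, -1.137, -0.517]
clock 12.5333 pos [0.5519 0.1917 0.2022] q [-0.9088  0.3037  0.8244  2.0551 -0.8221  0.7495 -0.3139] w 0.4976353327544472 0.0
turn deg [ -1.4213  -3.9579 -15.5537] shift after turn mm [ 67.9078 -29.0076  69.4377]
in face frame: pos [-61.3533 -41.0935 169.4377] bar ang -4.940301788264842 F [-0.5228  0.9503 -0.797 ] tau about axis [-0.4063  0.2281  0.051 ] f face [ 0.115   1.0032 -0.89  ]
```

```bash
python3 -m handwheel '[[0,0,0,-0.09,-0.25,-0.97],[0,0,0,-0.09,-0.25,-0.97],[0,0,0,-0.09,-0.25,-0.97],[0,0,0,-0.09,-0.25,-0.97],[0.85,-0.36,0.75,0,0,0],[0.85,-0.36,0.75,0,0,0],[0.85,-0.36,0.75,0,0,0],[0.85,-0.36,0.75,0,0,0]]' | sed -n 2,3p
python3 -m handwheel '[[0,0,0,0,0,0],[0,0,0,0,0,0]]' | sed -n 2,3p
python3 rel.py .02
python3 - <<'E'
from h import *
d=cam('side');e=cam('top')
cs=[cv2.resize(D['image'][b:b+130,a:a+130,::-1],None,fx=3,fy=3,interpolation=2) for D,a,b in((d,140,230),(e,80,110))]
cv2.imwrite('pics/crop2.png',np.hstack(cs))
E
```

```text
position: [0.5696, 0.2793, 0.1665]
ee_rot: [-2.56, -1.526, -0.492]
position: [0.5689, 0.2794, 0.1659]
ee_rot: [-2.559, -1.53, -0.489]
clock 13.3667 pos [0.5689 0.2794 0.1659] q [-1.005   0.4267  0.7464  1.9664 -0.7763  0.6899 -0.2684] w 0.5022450131079987 0.0
turn deg [-0.0752  0.1186 -0.1054] shift after turn mm [-0.6091  0.6765 88.3081]
in face frame: pos [  0.4731   0.7777 108.3081] bar ang 10.57801001933478 F [-0.2256 -0.1703  0.8283] tau about axis [-0.3593  0.1601 -0.0875] f face [0.0257 0.069  0.8721]
```

View pics/crop2.png

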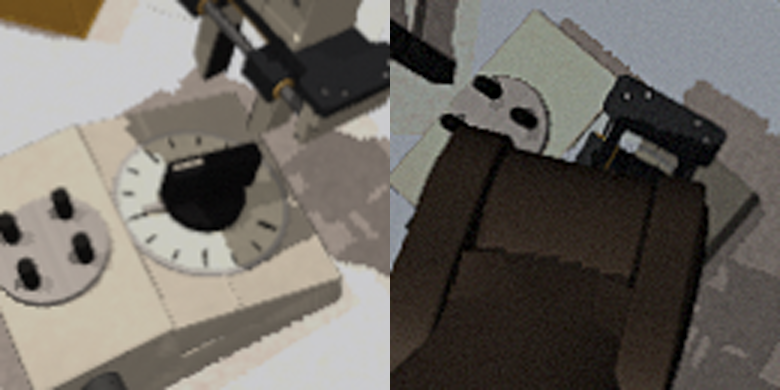

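The fingers straddle the bar in the side crop, and the bar top is at about (212,284) in the full picture. I'll check that against the model as I descend.

```bash
python3 - <<'E'
from k import *
q=np.load('q.npy');O,F=face(*q[:3]);d=cam('side')
print([proj(d,O+F@[a*np.cos(q[3])-b*np.sin(q[3]),a*np.sin(q[3])+b*np.cos(q[3]),.05]) for a in(-.035,.035) for b in (-.008,.008)])
E
python3 -m handwheel '[[0,0,1,0,0,0],[0,0,1,0,0,0],[0,0,1,0,0,0],[0,0,0.6,0,0,0],[0,0,0,0,0,0]]'
python3 rel.py .018
```

```text
[array([222.8478, 272.3378]), array([227.3483, 277.5362]), array([196.2505, 284.517 ]), array([200.7768, 290.0345])]
clock: 13.93
position: [0.5842, 0.2965, 0.0972]
ee_rot: [-2.562, -1.526, -0.487]
force: [-0.3, -0.1, 0.3]
width: 0.497
gripper_force: 0.0
clock 13.9333 pos [0.5842 0.2965 0.0972] q [-0.9141  0.5423  0.6225  1.9749 -0.9333  0.5897 -0.1427] w 0.49676279519677696 0.0
turn deg [-0.0668  0.1926 -0.3011] shift after turn mm [ 1.64   -0.2044 17.8524]
in face frame: pos [-1.5737 -0.5048 35.8524] bar ang 10.382286255982297 F [-0.2605 -0.1108  0.2995] tau about axis [-0.2607  0.1842  0.0141] f face [-0.1321  0.1335  0.3668]
```

Run:
```python
from k import *
q=np.load('q.npy');O,F=face(*q[:3]);d=cam('side')
for t in range(-30,40,5):
    a=np.radians(t);f=lambda s:proj(d,O+F@[s*np.cos(a),s*np.sin(a),.05]);print(t,f(.035)-f(-.035),proj(d,tip(O,F,a)))
im=d['image'];cv2.imwrite('pics/crop3.png',cv2.resize(im[250:330,160:260,::-1],None,fx=7,fy=7,interpolation=2))
```

```text
-30 [-33.0285  -5.9165] [186.9322 289.6977]
-25 [-33.1082  -3.6454] [186.8136 291.1615]
-20 [-32.9361  -1.3464] [186.8568 292.65  ]
-15 [-32.5136   0.963 ] [187.0628 294.1515]
-10 [-31.8438   3.2654] [187.4313 295.6541]
-5 [-30.9316   5.5432] [187.9604 297.1457]
0 [-29.7839   7.7791] [188.6469 298.6141]
5 [-28.4094   9.956 ] [189.4863 300.0471]
10 [-26.8184  12.0575] [190.4726 301.4327]
15 [-25.023   14.0673] [191.5983 302.7593]
20 [-23.0368  15.9702] [192.8547 304.0156]
25 [-20.875   17.7516] [194.2321 305.1908]
30 [-18.5539  19.3979] [195.7191 306.2749]
35 [-16.0913  20.8965] [197.3037 307.2586]
```

View pics/crop3.png

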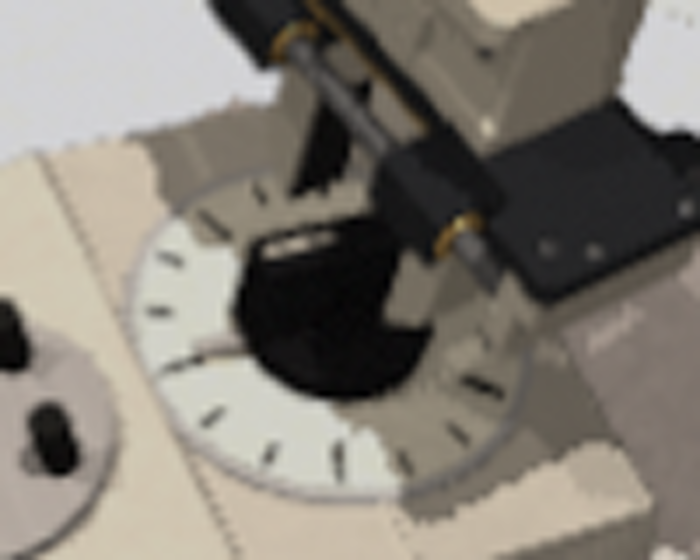

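The bar in the picture lies at about −1°, not +10°, so I turn the tool clockwise by 11° before gripping.

```bash
python3 -m handwheel '[[0,0,0,0,0,0.95],[0,0,0,0,0,0.95],[0,0,0,0,0,0.95],[0.1,0,0.45,0,0,0],[0,0,0.4,0,0,0]]' | sed -n 4p
python3 -m handwheel '[[0,0,0,0,0,0],[0,0,0,0,0,0],[0,0,0,0,0,0],[0,0,0,0,0,0],[0,0,0,0,0,0],[0,0,0,0,0,0]]' 0 40
python3 rel.py .018 -1
```

```text
force: [0.3, -0.5, -0.0]
clock: 14.9
position: [0.587, 0.3054, 0.0837]
ee_rot: [-2.669, -1.255, -0.461]
force: [-9.2, 3.0, 6.9]
width: 0.175
gripper_force: 40.0
clock 14.9 pos [0.587  0.3054 0.0837] q [-0.931   0.5797  0.6429  1.9707 -1.0037  0.5966 -0.286 ] w 0.17472696097591764 39.983149766922
turn deg [-0.3315  0.0948  0.1392] shift after turn mm [-1.968   2.9432  2.1958]
in face frame: pos [ 2.0191  2.9084 20.1958] bar ang -0.8605204925604657 F [-9.2483  2.9934  6.9247] tau about axis [0.5594 1.6368 0.3929] f face [-0.8898  9.0812  7.693 ]
```

```bash
python3 -m handwheel '[[0,-0.15,0,0,0,0],[0,0,0,0,0,-0.5],[0,0,0,0,0,-1],[0,0,0,0,0,-1],[0,0,0,0,0,-1],[0,0,0,0,0,-1]]' - 45
python3 rel.py .018 -1 | tail -1
```

```text
clock: 15.4
position: [0.5871, 0.3053, 0.0837]
ee_rot: [-2.48, -1.686, -0.504]
force: [-0.7, 1.7, -2.2]
width: 0.172
gripper_force: 45.0
in face frame: pos [ 2.0069  2.8188 20.2633] bar ang 17.24341498396448 F [-0.6873  1.6538 -2.1532] tau about axis [-0.1676  0.3841 -0.1123] f face [ 0.0692  1.5724 -2.3166]
```

Force is low and the knob turns with the tool. Carrying on.

```bash
python3 -m handwheel '[[0,0,0,0,0,-1],[0,0,0,0,0,-1],[0,0,0,0,0,-1],[0,0,0,0,0,-1],[0,0,0,0,0,-1],[0,0,0,0,0,-1],[0,0,0,0,0,-1],[0,0,0,0,0,-1]]' | sed -n 4,5p
python3 rel.py .018 -1 | tail -1
python3 -m handwheel '[[0,0,0,0,0,-1],[0,0,0,0,0,-1],[0,0,0,0,0,-1],[0,0,0,0,0,-1],[0,0,0,0,0,-1],[0,0,0,0,0,-1],[0,0,0,0,0,-1],[0,0,0,0,0,-1]]' | sed -n 4,5p
python3 rel.py .018 -1
```

```text
force: [-0.1, 2.5, -1.9]
width: 0.17
in face frame: pos [ 2.1355  2.6449 20.2418] bar ang 49.24057449346896 F [-0.1325  2.4885 -1.8719] tau about axis [-0.2306  0.1795 -0.145 ] f face [ 1.1033  1.6637 -2.3936]
force: [0.6, 2.9, -2.4]
width: 0.171
clock 16.7333 pos [0.5875 0.3054 0.0839] q [-0.6867  0.5168  0.2796  1.9527 -0.6781  0.4543  0.8566] w 0.17143022755597284 44.97159719467163
turn deg [-0.0087  0.0412 82.2412] shift after turn mm [-2.3437  2.5684  2.269 ]
in face frame: pos [ 2.3881  2.5271 20.269 ] bar ang 81.24123626612815 F [ 0.5524  2.9161 -2.359 ] tau about axis [-0.1304  0.0326 -0.2098] f face [ 1.6532  1.3982 -3.1121]
```

```bash
python3 -m handwheel '[[0,0,0,0,0,-1],[0,0,0,0,0,-1],[0,0,0,0,0,-1],[0,0,0,0,0,-1],[0,0,0,0,0,-1],[0,0,0,0,0,-1],[0,0,0,0,0,-1],[0,0,0,0,0,-1]]' | sed -n 4,5p
python3 rel.py .018 -1 | tail -1
python3 -m handwheel '[[0,0,0,0,0,-1],[0,0,0,0,0,-1],[0,0,0,0,0,-0.5],[0,0,0,0,0,-0.5]]' | sed -n 4,5p
python3 rel.py .018 -1 | tail -1
python3 -m handwheel '[[0,0,0,0,0,-0.5],[0,0,0,0,0,-0.5]]' | sed -n 4,5p
python3 rel.py .018 -1
```

```text
force: [-0.2, 3.2, -2.6]
width: 0.171
in face frame: pos [ 2.607   2.5668 20.2711] bar ang 113.24667296494944 F [-0.1504  3.2413 -2.5785] tau about axis [-0.0127 -0.0534 -0.2687] f face [ 1.4022  2.1497 -3.2543]
force: [1.4, 4.5, -2.2]
width: 0.169
in face frame: pos [ 2.6985  2.5703 20.2721] bar ang 125.16798764661894 F [ 1.4296  4.4574 -2.2312] tau about axis [ 0.1918 -0.2014 -0.159 ] f face [ 3.3421  1.6814 -3.5908]
force: [1.3, 5.1, -2.6]
width: 0.17
clock 17.9 pos [0.5876 0.3057 0.0839] q [-0.5285  0.5071  0.0603  1.9387 -0.4311  0.4079  1.4691] w 0.17004055124716072 44.98843789100647
turn deg [ -0.0061   0.023  130.2059] shift after turn mm [-2.6603  2.6882  2.2426]
in face frame: pos [ 2.7068  2.6413 20.2426] bar ang 129.20592604466785 F [ 1.3137  5.1077 -2.6038] tau about axis [ 0.4005 -0.2996 -0.1852] f face [ 3.6223  2.1794 -4.0894]
```

```bash
python3 -m handwheel '[[0,0,0,0,0,-0.5],[0,0,0,0,0,-0.5]]' | sed -n 4,5p
python3 rel.py .018 -1 | tail -1
python3 -m handwheel '[[0,0,0,0,0,-0.5],[0,0,0,0,0,-0.5]]' | sed -n 4,5p
python3 rel.py .018 -1 |tail -1
python3 -m handwheel '[[0,0,0,0,0,-0.5],[0,0,0,0,0,-0.5]]' | sed -n 4,5p
python3 rel.py .018 -1
```

```text
force: [1.7, 5.1, -2.7]
width: 0.173
in face frame: pos [ 2.6926  2.6161 20.2531] bar ang 133.21365249264954 F [ 1.7415  5.0883 -2.7421] tau about axis [ 0.4642 -0.2874 -0.1662] f face [ 3.8129  1.8341 -4.3059]
force: [0.8, 4.9, -2.8]
width: 0.174
in face frame: pos [ 2.7087  2.6363 20.2644] bar ang 137.14249213204457 F [ 0.8327  4.9198 -2.7874] tau about axis [ 0.8594  0.0479 -0.8998] f face [ 3.1386  2.4364 -4.1086]
force: [4.6, 8.7, -5.9]
width: 0.185
clock 18.4 pos [0.588  0.3058 0.0841] q [-0.4888  0.5075  0.0064  1.9349 -0.365   0.4001  1.6163] w 0.18454195451439906 48.43774024397135
turn deg [  0.0527   0.0163 142.0717] shift after turn mm [-3.0014  2.4154  2.258 ]
in face frame: pos [ 3.0431  2.3626 20.258 ] bar ang 141.07171006338697 F [ 4.595   8.7136 -5.8726] tau about axis [ 1.0568 -0.3614 -1.1819] f face [ 7.0773  1.8844 -8.8254]
```

```bash
python3 -m handwheel '[[0,0,0,0,0,0],[0,0,0,0,0,0],[0,0,0,0,0,0],[0,0,0,0,0,0]]' 0.5 | sed -n 4,5p
python3 -m handwheel '[[0,0,-1,0,0,0],[0,0,-1,0,0,0],[0,0,-1,0,0,0],[0,0,-1,0,0,0],[0,0,-1,0,0,0],[0,0,-1,0,0,0],[0,0,0,0,0,0]]' | sed -n 4,5p
python3 - <<'E'
from k import *
d=cam('side');q=np.load('q.npy');O,F=face(*q[:3]);O=O+F@[.0025,.0027,0]
for l in('pointer_tip','zero_mark'):print(l,[(round(k['score'],2),np.array(k['point'])*[560,420]) for k in place_of(l,'side')[:2]])
for t in(125,130,135,140):
    a=np.radians(t);f=lambda s:proj(d,O+F@[s*np.cos(a),s*np.sin(a),.05]);print(t,f(.035),f(-.035),proj(d,tip(O,F,a)))
cv2.imwrite('pics/crop4.png',cv2.resize(d['image'][250:330,160:260,::-1],None,fx=7,fy=7,interpolation=2)); print(observe()['clock'],observe()['joints'],observe()['position'])
E
```

```text
force: [-0.1, -0.8, 0.1]
width: 0.42
force: [0.3, 0.0, -0.5]
width: 0.501
pointer_tip [(0.77, array([227.472, 300.888])), (0.18, array([322.  , 185.01]))]
zero_mark [(0.67, array([227.192, 302.4  ]))]
125 [226.1538 290.409 ] [197.1342 274.089 ] [225.5974 304.911 ]
130 [226.77   289.4423] [196.4536 275.0152] [226.3709 303.6581]
135 [227.2678 288.425 ] [195.8851 276.0006] [226.9954 302.3435]
140 [227.6444 287.3654] [195.4338 277.038 ] [227.4673 300.9776]
19.4667 [-0.5129  0.3074  0.0774  1.9161 -0.2974  0.6239  1.5572] [0.5615 0.2731 0.1963]
```

View pics/crop4.png

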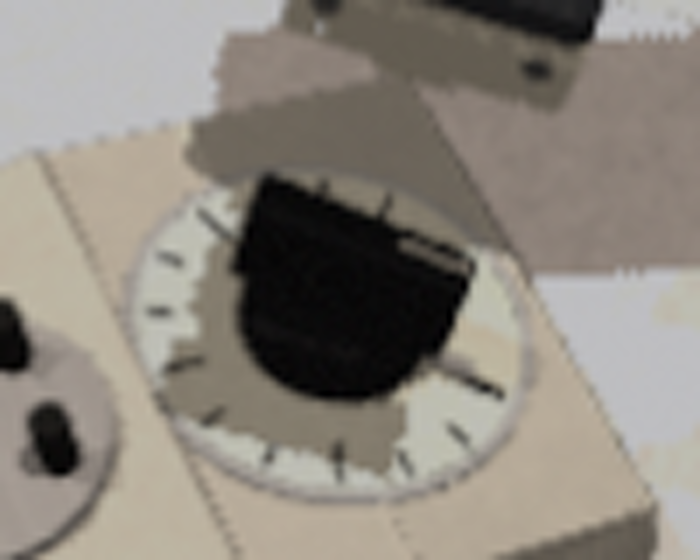

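The picture shows the pointer at (455,370) in the crop, lined up with the broad zero tick at (490,385), so the knob is on its stop. Next, the jars.

```bash
cat > go.py <<'E'
from k import *
import sys
x,y,z,yaw=map(float,sys.argv[1:5]); a=np.radians(yaw)
X=np.array([np.cos(a),np.sin(a),0]);Z=np.array([0,0,-1.]);T=np.column_stack([X,np.cross(Z,X),Z])
o=observe();C=R.from_rotvec(o['ee_rot'])
print('clock',round(o['clock'],2),'pos',o['position'],'q',o['joints'],'w',round(o['width'],3),'F',o['force'])
print('turn units of 4deg',np.degrees((C.inv()*R.from_matrix(T)).as_rotvec())/4,'shift after turn, units 20mm',T.T@(np.array([x,y,z])-o['position'])/.02)
E
python3 go.py .625 .051 .15 90
```

```text
clock 19.47 pos [0.5615 0.2731 0.1963] q [-0.5129  0.3074  0.0774  1.9161 -0.2974  0.6239  1.5572] w 0.501 F [ 0.4732 -0.7366 -0.0103]
turn units of 4deg [ 5.702  -0.0035 25.2619] shift after turn, units 20mm [-11.1038   3.1751   2.3133]
```

```bash
python3 -m handwheel '[[0,0,0,0.22,0,0.97],[0,0,0,0.22,0,0.97],[0,0,0,0.22,0,0.97],[0,0,0,0.22,0,0.97],[0,0,0,0.22,0,0.97],[0,0,0,0.22,0,0.97],[0,0,0,0.22,0,0.97],[0,0,0,0.22,0,0.97]]' 1 |sed -n 2,3p
python3 -m handwheel '[[0,0,0,0.22,0,0.97],[0,0,0,0.22,0,0.97],[0,0,0,0.22,0,0.97],[0,0,0,0.22,0,0.97],[0,0,0,0.22,0,0.97],[0,0,0,0.22,0,0.97],[0,0,0,0.22,0,0.97],[0,0,0,0.22,0,0.97]]' |sed -n 2,3p
python3 -m handwheel '[[0,0,0,0.22,0,0.97],[0,0,0,0.22,0,0.97],[0,0,0,0.22,0,0.97],[0,0,0,0.22,0,0.97],[0,0,0,0.22,0,0.97],[0,0,0,0.22,0,0.97],[0,0,0,0.22,0,0.97],[0,0,0,0.22,0,0.97]]' |sed -n 2,3p
python3 -m handwheel '[[0,0,0,0.22,0,0.97],[0,0,0,0.22,0,0.97]]' |sed -n 2,3p
python3 go.py .625 .051 .15 90; python3 m1.py | grep -E 'jar|lotion|beaker|tray'
```

```text
position: [0.561, 0.2732, 0.1949]
ee_rot: [0.506, 2.905, 0.268]
position: [0.5611, 0.2733, 0.195]
ee_rot: [1.308, 2.736, 0.156]
position: [0.5611, 0.2733, 0.1949]
ee_rot: [2.052, 2.351, 0.028]
position: [0.5611, 0.2734, 0.1949]
ee_rot: [-2.221, -2.221, 0.006]
clock 21.63 pos [0.5611 0.2734 0.1949] q [-0.9587  0.5124  0.6339  1.6491 -0.3314  1.094  -0.2312] w 1.001 F [-0.248   0.272   0.6572]
turn units of 4deg [-0.0422  0.0372  0.0007] shift after turn, units 20mm [-11.1188   3.1926   2.2464]
jar_a 0.9 ['top', 'side'] [ 0.6212 -0.2773  0.0037] iouloss 0.27
jar_a 0.84 ['top', 'side'] [ 0.4704 -0.1631  0.0047] iouloss 0.212
jar_a 0.76 ['top', 'side'] [ 0.6264  0.0509 -0.0019] iouloss 0.954
jar_a 0.65 ['top', 'side'] [ 0.6276 -0.0488 -0.001 ] iouloss 0.216
lotion 0.88 ['top', 'side'] [ 0.642  -0.171  -0.0229] iouloss 0.533
lotion 0.35 ['top'] [ 0.6815  0.4793 -0.5167] iouloss 0.571
beaker 0.95 ['top', 'side'] [ 0.4069  0.1301 -0.0024] iouloss 0.374
tray side 0.7 ((0.46786537766456604, -0.14359839260578156), (0.10448352247476578, 0.34057748317718506), 2.76403546333313)
tray side 0.4 ((0.6122245192527771, 0.28740963339805603), (0.11411821842193604, 0.14364448189735413), 67.78704833984375)
tray top 0.83 ((0.46809905767440796, -0.14703357219696045), (0.10570965707302094, 0.33384692668914795), 2.5166430473327637)
```

```bash
python3 -m handwheel '[[-0.93,0.27,0,0,0,0],[-0.93,0.27,0,0,0,0],[-0.93,0.27,0,0,0,0],[-0.93,0.27,0,0,0,0],[-0.93,0.27,0,0,0,0],[-0.93,0.27,0,0,0,0],[-0.93,0.27,0,0,0,0],[-0.93,0.27,0,0,0,0]]' |sed -n 2,3p
python3 -m handwheel '[[-0.93,0.27,0.5,0,0,0],[-0.93,0.27,0.8,0,0,0],[-0.93,0.27,0.8,0,0,0],[-0.93,0.27,0.8,0,0,0],[0,0,0.8,0,0,0],[0,0,0,0,0,0]]' |sed -n 2,3p
python3 go.py .626 .051 .016 90
```

```text
position: [0.6055, 0.1237, 0.1967]
ee_rot: [2.218, 2.224, -0.001]
position: [0.6254, 0.0485, 0.1199]
ee_rot: [-2.22, -2.22, 0.008]
clock 23.7 pos [0.6254 0.0485 0.1199] q [-0.5557  0.5966  0.5995  1.7186 -0.3961  0.9555  0.1975] w 0.998 F [-0.131  -0.1175  0.2944]
turn units of 4deg [-0.0685  0.0321  0.0037] shift after turn, units 20mm [0.1271 0.0281 5.1949]
```

```bash
python3 -m handwheel '[[0.13,0,0.9,0,0,0],[0,0,0.9,0,0,0],[0,0,0.9,0,0,0],[0,0,0.9,0,0,0],[0,0,0.9,0,0,0],[0,0,0.6,0,0,0],[0,0,0,0,0,0]]' |sed -n 2,5p
python3 -m handwheel '[[0,0,0,0,0,0],[0,0,0,0,0,0],[0,0,0,0,0,0],[0,0,0,0,0,0],[0,0,0,0,0,0],[0,0,0,0,0,0]]' 0 15
python3 go.py .626 .051 .12 90
```

```text
position: [0.6257, 0.0537, 0.0189]
ee_rot: [-2.216, -2.224, 0.005]
force: [-0.5, 0.9, -0.5]
width: 1.0
clock: 24.78
position: [0.6273, 0.0527, 0.0214]
ee_rot: [2.218, 2.224, -0.001]
force: [-1.4, 0.6, 5.2]
width: 0.669
gripper_force: 15.0
clock 24.78 pos [0.6273 0.0527 0.0214] q [-0.5072  0.7158  0.5188  1.7839 -0.4845  0.7717  0.2632] w 0.669 F [-1.4248  0.5617  5.1913]
turn units of 4deg [0.0022 0.0089 0.0404] shift after turn, units 20mm [-0.0868 -0.0633 -4.9303]
```

```bash
python3 -m handwheel '[[0,0,-0.5,0,0,0],[0,0,-1,0,0,0],[0,0,-1,0,0,0],[0,0,-1,0,0,0],[0,0,-0.5,0,0,0],[-0.5,-0.8,0,0,0,0],[-0.5,-0.8,0,0,0,0],[-0.5,-0.8,0,0,0,0]]' - 20 |sed -n 2,5p
python3 -m handwheel '[[-0.5,-0.8,0,0,0,0],[-0.5,-0.8,0,0,0,0],[-0.5,-0.8,0,0,0,0],[-0.5,-0.8,0,0,0,0],[-0.5,-0.8,0,0,0,0],[-0.5,-0.8,0,0,0,0],[-0.5,-0.8,0,0,0,0],[0,0,0,0,0,0]]'
python3 go.py .463 -.045 .027 90; python3 m1.py | grep -E 'jar|tray'
python3 - <<'E'
from h import *
d=cam('side');e=cam('top')
cv2.imwrite('pics/p5.png',np.hstack([cv2.resize(d['image'][110:290,200:400,::-1],None,fx=2,fy=2,interpolation=2),cv2.resize(e['image'][110:290,230:430,::-1],None,fx=2,fy=2,interpolation=2)]))
E
```

```text
position: [0.5786, 0.0224, 0.101]
ee_rot: [2.217, 2.225, -0.001]
force: [0.2, -0.5, -1.7]
width: 0.675
clock: 26.12
position: [0.4637, -0.0497, 0.1009]
ee_rot: [-2.221, -2.22, 0.004]
force: [0.3, -0.6, -2.1]
width: 0.67
gripper_force: 20.0
clock 26.12 pos [ 0.4637 -0.0497  0.1009] q [-0.4932  0.3867  0.6309  2.1315 -0.3406  0.7248  0.3612] w 0.67 F [ 0.3014 -0.6025 -2.0652]
turn units of 4deg [-0.0452  0.0102 -0.0067] shift after turn, units 20mm [ 0.2368 -0.0352  3.6926]
jar_a 0.83 ['top', 'side'] [ 0.6259 -0.0461  0.0053] iouloss 0.364
jar_a 0.66 ['top', 'side'] [ 0.622  -0.2781 -0.0003] iouloss 0.608
tray side 0.76 ((0.46792492270469666, -0.14337140321731567), (0.1030590608716011, 0.34116584062576294), 2.665247678756714)
tray side 0.57 ((0.6647405624389648, -0.23036985099315643), (0.05598853901028633, 0.20886275172233582), 22.42935562133789)
```

View pics/p5.png

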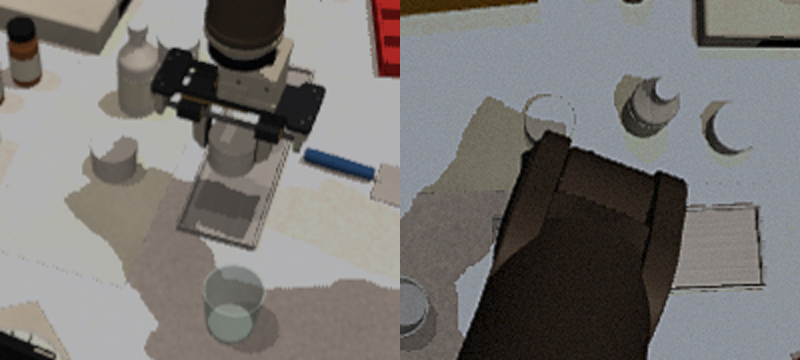

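The side crop shows the jar held at about (232,150) above the tray, level, with the row jar, lotion and beaker untouched. Lowering.

```bash
python3 -m handwheel '[[0.24,0,0.9,0,0,0],[0,0,0.9,0,0,0],[0,0,0.9,0,0,0],[0,0,0.6,0,0,0],[0,0,0.25,0,0,0],[0,0,0,0,0,0]]' |sed -n 2,5p
python3 -m handwheel '[[0,0,0.1,0,0,0],[0,0,0.05,0,0,0],[0,0,0,0,0,0]]' |sed -n 2,5p
```

```text
position: [0.4666, -0.0431, 0.0291]
ee_rot: [-2.218, -2.224, 0.004]
force: [0.5, -0.2, -1.7]
width: 0.671
position: [0.4677, -0.043, 0.0274]
ee_rot: [2.218, 2.224, -0.0]
force: [0.8, -0.1, -0.9]
width: 0.672
```

```bash
python3 -m handwheel '[[0,-0.1,0.1,0,0,0],[0,0,0,0,0,0]]' |sed -n 2,4p
python3 -m handwheel '[[0,0,0.1,0,0,0],[0,0,0,0,0,0]]' |sed -n 2,4p
python3 -m handwheel '[[0,0,0.05,0,0,0],[0,0,0,0,0,0]]' |sed -n 2,4p
```

```text
position: [0.4659, -0.0429, 0.0253]
ee_rot: [2.217, 2.224, 0.0]
force: [1.0, 0.1, -0.3]
position: [0.466, -0.043, 0.024]
ee_rot: [2.218, 2.224, 0.001]
force: [-2.5, 0.0, 16.5]
position: [0.466, -0.0431, 0.0233]
ee_rot: [2.218, 2.224, 0.002]
force: [-3.9, 1.2, 23.6]
```

```bash
python3 -m handwheel '[[0,0,-0.06,0,0,0],[0,0,0,0,0,0],[0,0,0,0,0,0],[0,0,0,0,0,0]]' 0.95 |sed -n 2,5p
python3 -m handwheel '[[0,0,-0.4,0,0,0],[0,0,-0.8,0,0,0],[0,0,-1,0,0,0],[0,0,-1,0,0,0],[0,0,-0.8,0,0,0],[0,1,0,0,0,0],[0,1,0,0,0,0],[0,1,0,0,0,0]]' 1|sed -n 2,5p
python3 -m handwheel '[[0,1,0,0,0,0],[0,1,0,0,0,0],[0,1,0,0,0,0],[0,1,0,0,0,0],[0,1,0,0,0,0],[0,0,0,0,0,0]]' |sed -n 2,5p
python3 m1.py | grep -E 'jar|lotion'; python3 go.py .6265 -.048 .019 90
```

```text
position: [0.4652, -0.043, 0.023]
ee_rot: [2.218, 2.224, -0.002]
force: [0.2, -0.0, 0.6]
width: 0.913
position: [0.5261, -0.0425, 0.104]
ee_rot: [2.218, 2.224, -0.0]
force: [0.5, 0.3, 0.3]
width: 0.996
position: [0.6286, -0.0422, 0.1034]
ee_rot: [2.215, 2.224, -0.0]
force: [-1.0, 0.9, -0.6]
width: 1.004
jar_a 0.89 ['top', 'side'] [ 0.6211 -0.2762 -0.0022] iouloss 0.591
jar_a 0.86 ['top', 'side'] [ 0.4696 -0.1644  0.0037] iouloss 0.135
jar_a 0.64 ['top'] [ 0.6224  0.3654 -0.1164] iouloss 0.146
lotion 0.77 ['top', 'side'] [ 0.6288 -0.1592 -0.0027] iouloss 1.214
clock 30.77 pos [ 0.6253 -0.0425  0.103 ] q [-0.4067  0.6137  0.5932  1.739  -0.416   0.9178  0.3622] w 0.998 F [ 0.1692  0.3287 -0.4312]
turn units of 4deg [-0.0071  0.0138  0.0385] shift after turn, units 20mm [-0.2746  0.0582  4.2001]
```

```bash
python3 -m handwheel '[[-0.27,0.05,0.8,0,0,0],[0,0,0.9,0,0,0],[0,0,0.9,0,0,0],[0,0,0.9,0,0,0],[0,0,0.6,0,0,0],[0,0,0,0,0,0]]' |sed -n 2,5p
python3 -m handwheel '[[0,0,0,0,0,0],[0,0,0,0,0,0],[0,0,0,0,0,0],[0,0,0,0,0,0],[0,0,0,0,0,0],[0,0,0,0,0,0]]' 0 20
python3 -m handwheel '[[0,0,-0.5,0,0,0],[0,0,-1,0,0,0],[0,0,-1,0,0,0],[0,0,-1,0,0,0],[0,0,-1,0,0,0],[0,0,0,0,0,0]]' |sed -n 2,5p
python3 go.py .473 -.257 .1 90;python3 m1.py | grep -E 'jar|lotion'
```

```text
position: [0.6246, -0.0477, 0.0185]
ee_rot: [-2.217, -2.223, 0.006]
force: [-0.3, -0.2, -0.4]
width: 1.0
clock: 31.77
position: [0.6268, -0.0479, 0.0217]
ee_rot: [2.218, 2.224, -0.0]
force: [-0.8, -0.5, 3.6]
width: 0.671
gripper_force: 20.0
position: [0.6285, -0.0485, 0.1155]
ee_rot: [2.216, 2.221, 0.005]
force: [1.2, -0.2, -0.3]
width: 0.671
clock 32.27 pos [ 0.6285 -0.0485  0.1155] q [-0.4029  0.6018  0.6029  1.7247 -0.4088  0.9378  0.3646] w 0.671 F [ 1.203  -0.1621 -0.2867]
turn units of 4deg [0.0764 0.0158 0.0339] shift after turn, units 20mm [-10.4231  -7.7759   0.7766]
jar_a 0.98 ['top', 'side'] [ 0.6206 -0.2752  0.0006] iouloss 0.735
jar_a 0.9 ['top', 'side'] [ 0.4699 -0.1635  0.0032] iouloss 0.212
jar_a 0.51 ['top'] [0.5979 0.3231 0.0006] iouloss 0.199
```

```bash
python3 -m handwheel '[[0,-1,0,0,0,0],[0,-1,0,0,0,0],[0,-1,0,0,0,0],[0,-1,0,0,0,0],[0,-1,0,0,0,0],[0,-1,0,0,0,0],[0,-1,0,0,0,0],[0,-0.75,0,0,0,0]]' |sed -n 2,5p
python3 -m handwheel '[[-0.9,0,0,0,0,0],[-1,0,0,0,0,0],[-1,0,0,0,0,0],[-1,0,0,0,0,0],[-1,0,0,0,0,0],[-1,0,0,0,0,0],[-1,0,0,0,0,0],[-1,0,0,0,0,0]]' |sed -n 2,5p
python3 -m handwheel '[[-1,0,0,0,0,0],[-1,0,0,0,0,0],[-0.5,0,0,0,0,0],[0,0,0,0,0,0]]' |sed -n 2,5p
python3 go.py .473 -.257 .028 90
```

```text
position: [0.4696, -0.0484, 0.1111]
ee_rot: [-2.219, -2.224, 0.002]
force: [0.2, 1.4, -0.2]
width: 0.671
position: [0.4718, -0.2074, 0.1114]
ee_rot: [2.218, 2.224, -0.001]
force: [-0.8, -0.5, -0.4]
width: 0.673
position: [0.4716, -0.2589, 0.1116]
ee_rot: [2.221, 2.219, -0.003]
force: [0.1, -0.3, 0.1]
width: 0.668
clock 34.83 pos [ 0.4716 -0.2589  0.1116] q [-0.0557  0.476   0.6315  1.9585 -0.3747  0.8232  0.7811] w 0.668 F [ 0.1083 -0.2538  0.1311]
turn units of 4deg [ 0.002   0.0383 -0.0082] shift after turn, units 20mm [0.0974 0.0695 4.1818]
```

```bash
python3 -m handwheel '[[0,0,0.9,0,0,0],[0,0,0.9,0,0,0],[0,0,0.9,0,0,0],[0,0,0.9,0,0,0],[0,0,0.5,0,0,0],[0,0,0.1,0,0,0],[0,0,0,0,0,0]]' |sed -n 2,5p
python3 -m handwheel '[[0,0,0.1,0,0,0],[0,0,0,0,0,0]]' |sed -n 2,4p
```

```text
position: [0.4717, -0.2554, 0.027]
ee_rot: [-2.217, -2.225, 0.002]
force: [-0.5, -1.7, -0.9]
width: 0.674
position: [0.4725, -0.2565, 0.0259]
ee_rot: [2.217, 2.224, -0.001]
force: [-0.3, 0.4, -0.6]
```

```bash
python3 -m handwheel '[[0,0,0.07,0,0,0],[0,0,0,0,0,0]]' |sed -n 2,4p
python3 -m handwheel '[[0,0,0.05,0,0,0],[0,0,0,0,0,0]]' |sed -n 2,4p
```

```text
position: [0.4726, -0.2567, 0.0254]
ee_rot: [2.217, 2.223, 0.001]
force: [-3.4, 2.2, 13.3]
position: [0.4726, -0.2568, 0.025]
ee_rot: [2.217, 2.223, 0.001]
force: [-4.5, 3.6, 22.2]
```

Contact made, so I release, lift and retreat toward the robot's right.

```bash
python3 -m handwheel '[[0,0,-0.05,0,0,0],[0,0,0,0,0,0],[0,0,0,0,0,0],[0,0,0,0,0,0]]' 0.95 |sed -n 2,5p
python3 -m handwheel '[[0,0,-0.4,0,0,0],[0,0,-0.8,0,0,0],[0,0,-1,0,0,0],[0,0,-1,0,0,0],[0,0,-1,0,0,0],[0,0,-1,0,0,0],[0,0,-1,0,0,0],[0,-0.5,-1,0,0,0]]' |sed -n 2,5p
python3 -m handwheel '[[-1,-0.7,0,0,0,0],[-1,-0.7,0,0,0,0],[-1,-0.7,0,0,0,0],[-1,-0.7,0,0,0,0],[-1,-0.7,0,0,0,0],[-1,-0.7,0,0,0,0],[-1,-0.7,0,0,0,0],[-1,-0.7,0,0,0,0]]' |sed -n 2,5p
python3 -m handwheel '[[-1,-0.2,0,0,0,0],[-1,-0.2,0,0,0,0],[-1,-0.2,0,0,0,0],[-1,-0.2,0,0,0,0],[-1,0,0,0,0,0],[-1,0,0,0,0,0],[0,0,0,0,0,0],[0,0,0,0,0,0]]' |sed -n 2,5p
python3 m1.py | grep -E 'jar|lotion|beaker'
python3 - <<'E'
from h import *
d=cam('side');e=cam('top');print([(l,k['score'],np.array(k['point'])*[560,420]) for l in('pointer_tip','zero_mark') for k in place_of(l,'side')[:1]],observe()['clock'])
cv2.imwrite('pics/p6.png',np.vstack([cv2.resize(d['image'][100:350,120:400,::-1],None,fx=1.4,fy=1.4,interpolation=2),np.pad(e['image'][120:280,80:440,::-1],((0,0),(0,32),(0,0)))]))
E
```

```text
position: [0.4721, -0.2564, 0.024]
ee_rot: [2.218, 2.224, -0.001]
force: [0.3, -0.5, -0.8]
width: 0.907
position: [0.4632, -0.2561, 0.1694]
ee_rot: [2.216, 2.225, -0.001]
force: [1.2, -0.1, 0.8]
width: 0.949
position: [0.3494, -0.4175, 0.1686]
ee_rot: [2.218, 2.224, -0.002]
force: [-0.1, 0.0, 0.0]
width: 0.955
position: [0.3339, -0.5374, 0.1683]
ee_rot: [-2.22, -2.223, 0.003]
force: [0.4, -0.2, 0.2]
width: 0.952
jar_a 0.95 ['top', 'side'] [ 0.467  -0.047  -0.0002] iouloss 0.276
jar_a 0.65 ['top', 'side'] [ 0.6235 -0.281  -0.0036] iouloss 0.3
jar_a 0.61 ['top', 'side'] [ 0.4738 -0.2581  0.0026] iouloss 0.312
jar_a 0.58 ['top', 'side'] [ 0.4697 -0.1659  0.0005] iouloss 0.14
lotion 0.98 ['top', 'side'] [ 0.6417 -0.1698 -0.0175] iouloss 0.575
lotion 0.6 ['top'] [ 0.5828  0.2948 -0.0175] iouloss 0.442
beaker 0.78 ['top', 'side'] [0.4039 0.1299 0.0023] iouloss 0.324
[('pointer_tip', 0.57, array([226.52 , 302.316])), ('zero_mark', 0.92, array([229.488, 302.904]))] 39.35
```

View pics/p6.png

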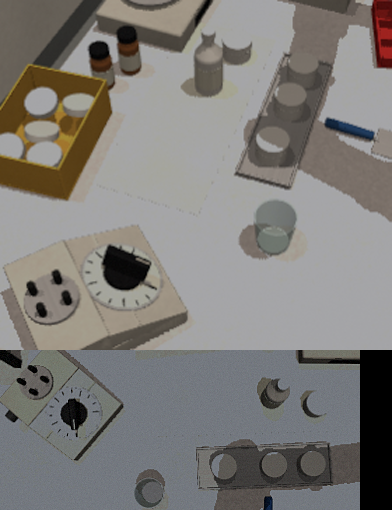

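The final picture shows three upright jars in the tray, at (272,147), (290,100) and (303,70) in the side half. The spare jar and lotion stand at (237,48) and (209,68), the beaker is at (275,226), and the pointer is on the broad tick near (150,285).

```bash
python3 -c "
from cell import *
print(sign_off())"
```

```text
the job is handed in; nothing more can be done
None
```

The job is handed in at about 39 s: the reset knob is firmly on its zero stop, three lidded jars stand flat in the tray, the spare jar is on the table, and the lotion and beaker were not moved.

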